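# Sweep the used caps off the cold plate into the discard tray

## Task

Sweep the three loose screw caps off the cold plate into the steel discard tray standing against its edge. Push them along the plate with the fingertips, without picking them up, and steer around the two closed vials, which must stay standing where they are.

Things in the scene. Friction and masses are not known exactly. Their poses are not given: they have to be found in the camera images.
- cap_a_center (a point): Centre of a loose white plastic screw cap (first of three alike), a ribbed disc 26 mm across and 13 mm high, about 12 g, lying flat on the cold plate; this point is on its axis at half its height. Caps start near the middle of the plate, side by side along the plate's x.
- cap_b_center (a point): Centre of a loose white plastic screw cap (second of three alike), a ribbed disc 26 mm across and 13 mm high, about 12 g, lying flat on the cold plate; this point is on its axis at half its height. Caps start near the middle of the plate, side by side along the plate's x.
- cap_c_center (a point): Centre of a loose white plastic screw cap (third of three alike), a ribbed disc 26 mm across and 13 mm high, about 12 g, lying flat on the cold plate; this point is on its axis at half its height. Caps start near the middle of the plate, side by side along the plate's x.
- vial_a: A loose closed glass sample vial standing upright on the cold plate, 26 mm across, 47 mm high, about 35 g, with the same white cap on it. Origin: centre of its underside; z up along its axis. One vial stands near each of the plate's two short edges; it may be in the way of a straight sweep.
- vial_b: A loose closed glass sample vial standing upright on the cold plate, 26 mm across, 47 mm high, about 35 g, with the same white cap on it. Origin: centre of its underside; z up along its axis. One vial stands near each of the plate's two short edges; it may be in the way of a straight sweep.
- plate: Fixed cold plate, a flat slab with a grey top: 200 mm along its x, 300 mm along its y, 50 mm high. Origin: centre of its underside on the bench; x away from the robot at zero yaw, z up. The top has no rim; the short edges are at y = +150 and -150 mm.
- tray: Fixed open steel discard tray standing against one short edge of the cold plate (either the +y or the -y one, 1 mm gap) and parallel to it: 200 mm along its x, 110 mm along its y, rim 46 mm high (4 mm below the plate's top), walls and floor 4 mm thick. Origin: centre of its underside. Against the plate's other short edge stands a fixed red tube rack of the same footprint, 54 mm high.
Mind the look-alikes: they are no part of the job. Leave any brown look-alike of the part that bears cap_a_center alone.

How it is judged (in metres and radians):
At the end, for the whole second after the job is handed in: All three caps lie inside the discard tray (centres between its walls and lower than its rim), and both vials stand upright (within 0.2 rad) within 20 mm of where they started (x of cap_a_center in the frame of tray between -0.096 and 0.096 m and y of cap_a_center in the frame of tray between -0.051 and 0.051 m and z of each of cap_a_center, cap_b_center, cap_c_center in the frame of tray below 0.046 m and x of cap_b_center in the frame of tray between -0.096 and 0.096 m and y of cap_b_center in the frame of tray between -0.051 and 0.051 m and x of cap_c_center in the frame of tray between -0.096 and 0.096 m and y of cap_c_center in the frame of tray between -0.051 and 0.051 m and angle between each of vial_a, vial_b's own z axis and vertical below 0.2 rad and distance of each of vial_a, vial_b from where it was at the start of the episode below 0.02 m); the robot touches nothing.
It fails at once if a cap is lifted: its centre rises more than 12 mm above its height when lying on the plate (z of any of cap_a_center, cap_b_center, cap_c_center in the frame of plate above 0.0685 m).
It fails at once if a standing vial is tipped by more than 0.35 rad or shifted more than 20 mm (angle between any of vial_a, vial_b's own z axis and vertical above 0.35 rad or distance of any of vial_a, vial_b from where it was at the start of the episode above 0.02 m).
It also fails if it takes over 58 s, if anything falls off the work surface, if the arm or the gripper's body presses on something with over 40 N, if the wrist force passes 120 N, or if a joint passes its speed limit or range.

## Robot

A 6-joint arm with a two-finger parallel gripper is mounted at the origin on the work surface. World frame = base frame: x ahead of the robot, y to its left, z up, the work surface at z = 0. Lengths are in mm, angles in rad, forces in N, time in s.
With the tool pointing down it reaches from about 350 to 875 mm from the base axis. Payload 4.2 kg.
Tool frame: the origin (TCP) lies at the very end of the fingers, on their centre line; the grasp point (between the pads) lies 19 mm behind it; z points along the fingers, y is the line along which they close (so a half turn about z gives the same grasp; the last joint's range is limited). The gripper opens to 85 mm and grips with 20 to 120 N. Pads are 22 mm wide; open, the fingers measure 114 mm over their backs; the gripper's body (76 mm by 85 mm) begins 54 mm behind the grasp point. The pads swing forward as they close: fully open they stand 13 mm farther back than shut.
Start: joints at [-1.009, 0.385, 0.008, 0, -1.194, -0.259], TCP at [186.387, -596.539, 231.312] pointing down, gripper open.
Joint ranges: [-3.14, 3.14], [-1.21, 2.06], [-1.07, 1.41], [-3.16, 2.05], [-2.99, -0.16], [-3.1, 3.1]. Speed limits (rad/s): [2.79, 2.79, 3.14, 3.14, 3.14, 3.14].

## Interface

Orientations are given as a rotation vector (axis times angle).
In Python, from bench import r gives the robot as it stands.
- The arm moves only by the tool apply_moves, never from a script. Its argument "targets" is a list of rows, each an object with "delta_pos": the shift along the tool's x, y, z in mm, a list of three; "yaw": the turn about the tool's z in degrees. In form: [{"delta_pos": [tx, ty, tz], "yaw": yaw}, ...]. A call has 1 to 5 rows; each row shifts and turns the commanded pose from where the row before left it, along the tool's axes as they then stand; what a row does not reach is not made up. A row lasts 1/12 s, in which the tool goes at most 41.7 mm and 7.16 degrees, less where a joint would pass 70% of its speed; a pose out of reach is approached as far as the arm can. A call with a gripper value outside its range is refused whole. "claw" is the opening, from -1 (shut) to 1 (fully open), set as the call begins (left out, the last holds). The fingers move at their own pace and stop on an object; the grip force is fixed at half the most. Time passes only in rows, so rows that do not move let the fingers close. It gives the time, the measured TCP pose, the force, the opening and the grip force at its end, in the units of the state.
- r.get_obs(): the state, without advancing time (a new reading comes with each control period).
- r.grab_frame(name): name is "scene" or "top" or "wrist"; returns a dict with "color" (420x560x3 uint8, blue, green, red), "fx", "fy", "cx", "cy" (pixels), "R" (3x3) and "t" (3): a world point X has camera coordinates R X + t. Camera axes: x right, y down, z forward; pixel columns grow to the right and rows downward; lengths in mm; the calibration is good to about 2 mm. A picture is of the moment at which its call begins. There is no depth.
- r.job_done(): hands the job in; it is judged then, once.
The state is a dict: "t": time; "qpos": joint angles; "joint_velocities": joint speeds; "tau": joint torques, N m; "position": TCP position; "tcp_rot": TCP orientation; "wrist_force": force on the tool from outside, world axes, zero at the start; "moment": the same for the moment, N m; "opening": finger opening in mm; "finger_force": force on a finger pad.
Only numpy, scipy, OpenCV 4.12 (cv2) and the standard library are available. Lean on these libraries where they do the work, as an engineer would, in place of code of your own. Each camera call takes 0.05 s, during which the arm holds its last target. There are 200 camera calls.

## Working session

There is one attempt and no reset: what is moved stays moved. The work goes in short steps, Python scripts to look and compute and a tool call to move; the robot and the scene stay as the last step left them, time stands still between calls to the robot, and variables do not carry over. Pictures are saved under pics/ and viewed, at most 11 in all, crops included, and the job is handed in when it is done.

Besides the shell and the picture viewer there is one more tool, called after "Request:" by a JSON object that holds its "method" and its "body". apply_moves: Moves the arm, as the interface text tells. Its arguments: {"type":"object","properties":{"targets":{"type":"array","items":{"type":"object","properties":{"delta_pos":{"type":"array","items":{"type":"number"}},"yaw":{"type":"number"}}}},"claw":{"type":"number"}},"required":["targets"]}

```bash
mkdir -p pics; cat > h.py <<'E'
import numpy as np, cv2
from bench import r
def snap(n,f):
    d=r.grab_frame(n); cv2.imwrite('pics/'+f,np.asarray(d['color'])); return d
def cal(d): return np.array([[d['fx'],0,d['cx']],[0,d['fy'],d['cy']],[0,0,1]]),np.array(d['R']),np.array(d['t'])
def ray(d,u,v,z):
    K,R,t=cal(d); q=R.T@np.linalg.inv(K)@[u,v,1]; c=-R.T@t; return c+q*(z-c[2])/q[2]
def proj(d,X):
    K,R,t=cal(d); p=K@(R@np.array(X,float)+t); return p[:2]/p[2]
def tri(d1,p1,d2,p2):
    A=[K@np.c_[R,t] for K,R,t in (cal(d1),cal(d2))]
    X=cv2.triangulatePoints(A[0],A[1],np.array(p1,float),np.array(p2,float)); return (X[:3]/X[3]).ravel()
E
python3 - <<'E'
from h import *
a=snap('scene','s0.png');b=snap('top','t0.png')
import pickle; pickle.dump((a,b),open('d0.pkl','wb'))
for d in (a,b): print(np.round(-np.array(d['R']).T@d['t']))
s=r.get_obs(); print(s['t'],s['position'],s['tcp_rot'],s['opening'])
E
```

```text
[ 917. -214.  713.]
[519.  21. 924.]
0.1 [ 186.24888318 -596.07320873  230.33618842] [ 4.73576225e-01 -3.10529188e+00 -2.97282595e-03] 85.22526606205804
```

View pics/s0.png

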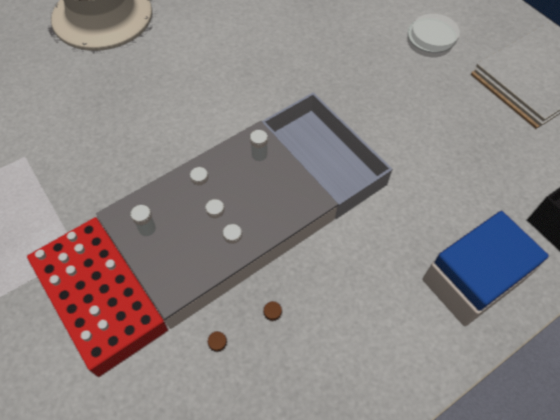

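View pics/t0.png

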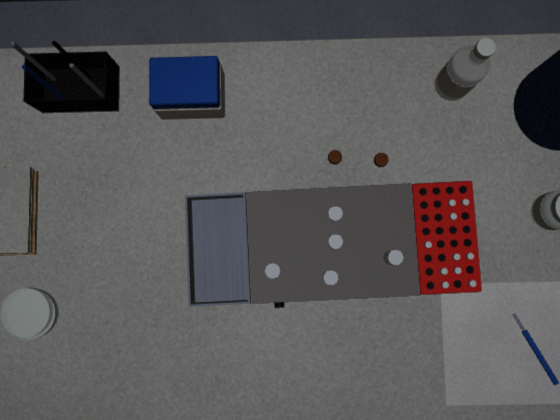

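The scene view shows the plate with its three white caps at (199,174), (215,207) and (232,233). The vials are at (141,214) and (259,137), the tray at upper right and the red rack at lower left. In the top view the caps are at (335,213), (336,241) and (331,278), and the vials at (273,271) and (396,257).

Look-alikes are the brown caps on the bench (top 335,157 and 381,160), the vials' white tops, and the white dots on the rack. My targets are the three flat white caps on the plate.

```bash
python3 - <<'E'
from h import *
import pickle; a,b=pickle.load(open('d0.pkl','rb'))
g=b['color'].min(2); g=np.asarray(g)
def cen(d,p,thr):
    m=(np.asarray(d['color']).min(2)>thr).astype(np.uint8)
    n,l,s,c=cv2.connectedComponentsWithStats(m)
    i=1+np.argmin(np.hypot(*(c[1:]-p).T)); return c[i],s[i]
for n,s,t in [('c1',(199,174),(331,278)),('c2',(215,207),(336,241)),('c3',(232,233),(335,213)),('v1',(141,212),(396,257)),('v2',(259,135),(273,271))]:
    ct,st=cen(b,t,170); print(n,ct.round(1),st[2:], tri(a,s,b,ct).round(1), ray(b,*ct,63 if n[0]=='c' else 97).round(1))
for n,p,z in [('rackside far',(419,294),50),('rackside near',(413,184),50),('tray far',(249,302),50),('tray near',(246,192),50),('trayout1',(188,195),46),('trayout2',(190,304),46)]: print(n,ray(b,*p,z).round(1))
print('plate corner tri',tri(a,(335,212),b,(246,192)),tri(a,(262,124),b,(249,302)))
m=np.vstack([cv2.resize(b['color'][170:320,170:500],None,fx=2.4,fy=2.4,interpolation=cv2.INTER_CUBIC)])
cv2.imwrite('pics/crop0.png',m)
E
```

```text
Traceback (most recent call last):
ValueError: attempt to get argmin of an empty sequence
```

```bash
cat >> h.py <<'E'
def cen(d,p,thr=135):
    m=(np.asarray(d['color']).min(2)>thr).astype(np.uint8)
    n,l,s,c=cv2.connectedComponentsWithStats(m)
    i=1+np.argmin(np.hypot(*(c[1:]-p).T)); return c[i],s[i]
E
python3 - <<'E'
from h import *
import pickle; a,b=pickle.load(open('d0.pkl','rb'))
print(b['color'][241,336],b['color'][241,300])
for n,s,t in [('c1',(199,174),(331,278)),('c2',(215,207),(336,241)),('c3',(232,233),(335,213)),('v1',(141,212),(396,257)),('v2',(259,135),(273,271))]:
    ct,st=cen(b,t); print(n,ct.round(1),st[2:], tri(a,s,b,ct).round(1), ray(b,*ct,63 if n[0]=='c' else 97).round(1))
for n,p,z in [('rackside far',(419,294),50),('rackside near',(413,184),50),('tray far',(249,302),50),('tray near',(246,192),50),('trayout1',(188,195),46),('trayout2',(190,304),46)]: print(n,ray(b,*p,z).round(1))
print('plate corner tri',tri(a,(335,212),b,(246,192)),tri(a,(262,124),b,(249,302)))
m=np.vstack([cv2.resize(b['color'][170:320,170:500],None,fx=2.4,fy=2.4,interpolation=cv2.INTER_CUBIC)])
cv2.imwrite('pics/crop0.png',m)
E
```

```text
[145 136 133] [71 70 73]
c1 [333. 280.] [1 1 1] [484.5 -54.2  59.1] [483.2 -56.4  63. ]
c2 [338. 242.] [1 1 1] [550.4 -65.   62.6] [549.2 -67.1  63. ]
c3 [337. 210.] [1 1 1] [604.9 -66.8  68.7] [605.6 -67.1  63. ]
v1 [392. 258.] [1 1 1] [ 518.4 -156.5   92.1] [ 519.4 -153.1   97. ]
v2 [272. 272.] [1 1 1] [500.1  48.8  96.6] [499.9  48.5  97. ]
rackside far [ 455.4 -207.7   50. ]
rackside near [ 650.9 -205.9   50. ]
tray far [447.   91.7  50. ]
tray near [643.1  94.4  50. ]
trayout1 [640.5 200.1  46. ]
trayout2 [445.  197.1  46. ]
plate corner tri [644.59417341  93.79181698  27.64290725] [445.46125383  91.52366407  39.24388523]
```

View pics/crop0.png

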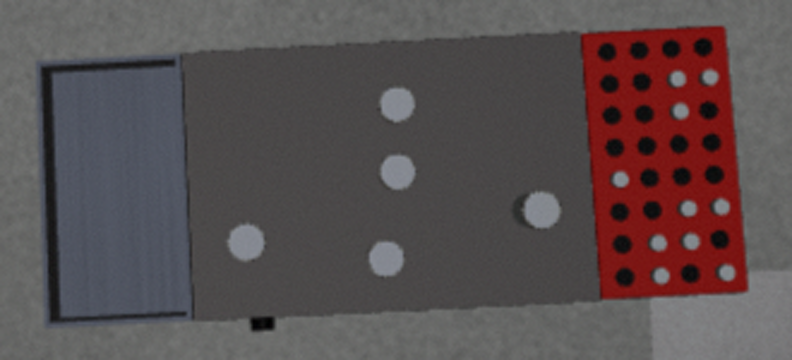

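The crop confirms three flat white caps, at crop pixels (397,104), (397,171) and (386,259). The two vials are at (246,242) and (541,210). The tray is on the +y side, and vial v2 stands between the nearest cap and the tray.

My plan is to use slightly open fingers (about 17 mm) as a fork and push the caps one at a time, farthest first.

```bash
python3 - <<'E'
from h import *
import pickle; a,b=pickle.load(open('d0.pkl','rb'))
for n,s,t in [('c1',(199,174),(331,278)),('c2',(215,207),(335.5,241)),('c3',(232,233),(335.5,213)),('v1',(141,212),(395.5,257.5)),('v2',(259,135),(272.5,271))]:
    ct,st=cen(b,t,105);cs,ss=cen(a,s,105); print(n,ct.round(1),st[2:],cs.round(1),ss[2:], tri(a,cs,b,ct).round(1), ray(b,*ct,63 if n[0]=='c' else 97).round(1))
print(ray(a,100,10,50))
E
```

```text
c1 [330.6 277.3] [ 14  14 163] [198.3 172.5] [ 30  21 302] [487.7 -52.7  65.9] [487.9 -52.3  63. ]
c2 [335.4 241.2] [ 14  14 161] [210.1 234.3] [  219   153 14609] [551.  -74.4 -10.7] [550.6 -62.6  63. ]
c3 [335.1 213.1] [ 15  14 156] [210.1 234.3] [  219   153 14609] [593.7 -79.   64.2] [600.2 -63.5  63. ]
v1 [395.4 257. ] [ 14  15 172] [137. 201.] [1 1 1] [ 519.9 -155.7  122.7] [ 520.9 -159.    97. ]
v2 [272.2 270.5] [ 15  16 176] [258.3 135.5] [ 21  16 255] [502.1  47.4  98.5] [502.4  48.   97. ]
[ 46.68164661 -13.3850875   50.        ]
```

Request:
{"method": "apply_moves", "body": {"claw": -0.6, "targets": [{"delta_pos":[0,0,0],"yaw":-6.6},{"delta_pos":[0,0,0],"yaw":-6.6},{"delta_pos":[0,0,0],"yaw":-6.6},{"delta_pos":[0,0,0],"yaw":-6.6},{"delta_pos":[0,0,0],"yaw":-6.6}]}}

```text
t: 0.52
position: [186.3, -596.2, 230.6]
tcp_rot: [-1.344, 2.839, 0.002]
wrist_force: [-0.1, -0.2, -0.1]
opening: 25.4
finger_force: 0.0
```

Request:
{"method": "apply_moves", "body": {"targets": [{"delta_pos":[0,0,0],"yaw":-6.6},{"delta_pos":[0,0,0],"yaw":-6.6},{"delta_pos":[0,0,0],"yaw":-6.6},{"delta_pos":[0,0,0],"yaw":-6.6},{"delta_pos":[0,0,0],"yaw":-6.6}]}}

```text
t: 0.93
position: [186.3, -596.2, 230.7]
tcp_rot: [-2.095, 2.34, 0.002]
wrist_force: [0.9, 0.6, 0.1]
opening: 17.1
finger_force: 0.0
```

Request:
{"method": "apply_moves", "body": {"targets": [{"delta_pos":[0,0,0],"yaw":-6.6},{"delta_pos":[0,0,0],"yaw":0}]}}

```text
t: 1.1
position: [186.3, -596.2, 230.7]
tcp_rot: [-2.222, 2.22, 0.002]
wrist_force: [0.3, -0.7, 0.2]
opening: 17.0
finger_force: 0.0
```

Heights agree with the text: the cap tops read about 66 mm (63 expected) and the vial tops about 98 mm (97 expected). Next I go to a hover behind the farthest cap.

Request:
{"method": "apply_moves", "body": {"targets": [{"delta_pos":[-24.3,-20.7,0],"yaw":0},{"delta_pos":[-24.3,-20.7,0],"yaw":0},{"delta_pos":[-24.3,-20.7,0],"yaw":0},{"delta_pos":[-24.3,-20.7,0],"yaw":0},{"delta_pos":[-24.3,-20.7,0],"yaw":0}]}}

```text
t: 1.52
position: [290.5, -473.8, 231.0]
tcp_rot: [-2.216, 2.227, 0.001]
wrist_force: [0.8, 0.5, -0.4]
opening: 17.0
finger_force: 0.0
```

Request:
{"method": "apply_moves", "body": {"targets": [{"delta_pos":[-24.3,-20.7,0],"yaw":0},{"delta_pos":[-24.3,-20.7,0],"yaw":0},{"delta_pos":[-24.3,-20.7,0],"yaw":0},{"delta_pos":[-24.3,-20.7,0],"yaw":0},{"delta_pos":[-24.3,-20.7,0],"yaw":0}]}}

```text
t: 1.93
position: [394.2, -352.3, 231.2]
tcp_rot: [-2.217, 2.226, 0.0]
wrist_force: [0.3, -0.5, 0.3]
opening: 16.9
finger_force: 0.0
```

Request:
{"method": "apply_moves", "body": {"targets": [{"delta_pos":[-24.3,-20.7,0],"yaw":0},{"delta_pos":[-24.3,-20.7,0],"yaw":0},{"delta_pos":[-24.3,-20.7,0],"yaw":0},{"delta_pos":[-24.3,-20.7,0],"yaw":0},{"delta_pos":[-24.3,-20.7,0],"yaw":0}]}}

```text
t: 2.35
position: [497.8, -230.8, 231.2]
tcp_rot: [2.217, -2.226, -0.001]
wrist_force: [1.1, -0.6, 0.2]
opening: 17.1
finger_force: 0.0
```

Request:
{"method": "apply_moves", "body": {"targets": [{"delta_pos":[-24.3,-20.7,20],"yaw":0},{"delta_pos":[-24.3,-20.7,20],"yaw":0},{"delta_pos":[-24.3,-20.7,20],"yaw":0},{"delta_pos":[-24.3,-20.7,20],"yaw":0},{"delta_pos":[-24.3,-20.7,20],"yaw":0}]}}

```text
t: 2.77
position: [601.4, -109.5, 130.2]
tcp_rot: [2.217, -2.226, -0.0]
wrist_force: [0.2, -0.0, -0.1]
opening: 17.3
finger_force: 0.0
```

```bash
python3 - <<'E'
from h import *
print(r.get_obs()['position']); d=snap('wrist','w1.png')
E
```

```text
[ 601.41998858 -109.52181474  130.19272135]
```

View pics/w1.png

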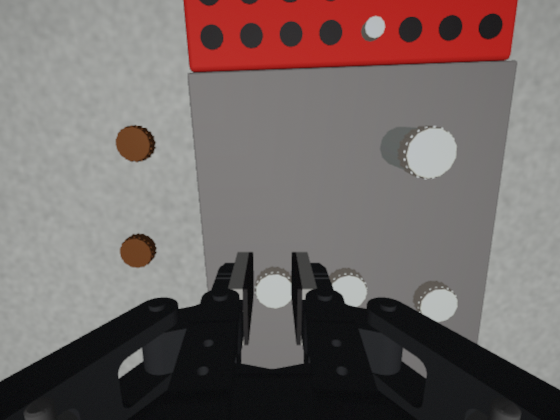

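The wrist view shows cap c3 between the fingers at (274,290), with c2 at (348,290), c1 at (438,305), vial v1 at (430,152) and the brown caps off the plate.

```bash
python3 - <<'E'
from h import *
d=r.grab_frame('wrist')
for p in [(274,291),(348,291),(438,305)]: print(ray(d,*p,63).round(1))
print(ray(d,430,152,97).round(1))
E
```

```text
[601.6 -63.4  63. ]
[552.6 -63.3  63. ]
[491.5 -52.7  63. ]
[ 524.9 -157.6   97. ]
```

Request:
{"method": "apply_moves", "body": {"targets": [{"delta_pos":[0,0,19],"yaw":0},{"delta_pos":[0,0,19],"yaw":0},{"delta_pos":[0,0,19],"yaw":0},{"delta_pos":[0,0,16],"yaw":0},{"delta_pos":[0,0,0],"yaw":0}]}}

```text
t: 3.28
position: [597.9, -111.3, 54.9]
tcp_rot: [2.213, -2.223, -0.009]
wrist_force: [-0.7, 0.1, -0.6]
opening: 17.4
finger_force: 0.0
```

Request:
{"method": "apply_moves", "body": {"targets": [{"delta_pos":[-10,0,0],"yaw":0},{"delta_pos":[-10,0,0],"yaw":0},{"delta_pos":[-10,0,0],"yaw":0},{"delta_pos":[-10,0,0],"yaw":0},{"delta_pos":[-10,0,0],"yaw":0}]}}

```text
t: 3.7
position: [601.4, -59.4, 59.5]
tcp_rot: [-2.22, 2.221, -0.002]
wrist_force: [0.2, -0.1, 0.6]
opening: 17.1
finger_force: 0.1
```

Request:
{"method": "apply_moves", "body": {"targets": [{"delta_pos":[-10,0,0],"yaw":0},{"delta_pos":[-10,0,0],"yaw":0},{"delta_pos":[-10,0,0],"yaw":0},{"delta_pos":[-10,0,0],"yaw":0},{"delta_pos":[-10,0,0],"yaw":0}]}}

```text
t: 4.12
position: [600.9, -9.8, 58.3]
tcp_rot: [2.221, -2.222, -0.0]
wrist_force: [0.4, -0.5, -0.4]
opening: 17.0
finger_force: 0.1
```

```bash
python3 - <<'E'
from h import *
d=snap('scene','s1.png'); print(r.get_obs()['position'])
E
```

```text
[601.12651798  -8.46425033  58.3306245 ]
```

View pics/s1.png

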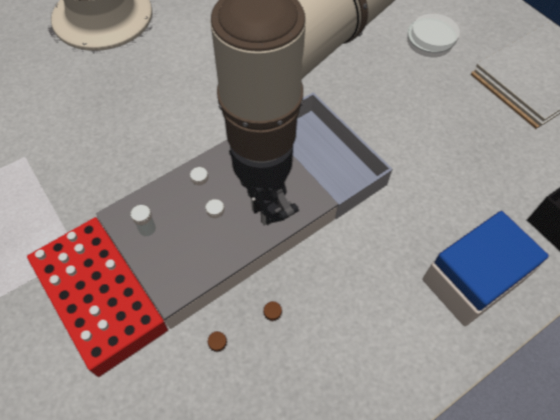

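Cap c3 has left its place and is being pushed under the gripper, around (285,207). The tips sit at z = 58, so I lower them slightly and carry on.

Request:
{"method": "apply_moves", "body": {"targets": [{"delta_pos":[-7,0,1],"yaw":0},{"delta_pos":[-8,0,1],"yaw":0},{"delta_pos":[-10,0,1],"yaw":0},{"delta_pos":[-10,0,1],"yaw":0},{"delta_pos":[-10,0,0],"yaw":0}]}}

```text
t: 4.58
position: [600.8, 35.0, 54.0]
tcp_rot: [2.22, -2.222, -0.0]
wrist_force: [0.1, 0.1, -0.2]
opening: 17.3
finger_force: 0.1
```

Request:
{"method": "apply_moves", "body": {"targets": [{"delta_pos":[-10,0,0],"yaw":0},{"delta_pos":[-10,0,0],"yaw":0},{"delta_pos":[-10,0,0],"yaw":0},{"delta_pos":[-10,0,0],"yaw":0},{"delta_pos":[-10,0,0],"yaw":0}]}}

```text
t: 5.0
position: [601.0, 85.2, 54.4]
tcp_rot: [-2.221, 2.222, -0.0]
wrist_force: [-0.3, -0.2, -0.3]
opening: 17.2
finger_force: 0.0
```

Request:
{"method": "apply_moves", "body": {"targets": [{"delta_pos":[-9,0,0],"yaw":0},{"delta_pos":[-7,0,0],"yaw":0},{"delta_pos":[-2,0,0],"yaw":0},{"delta_pos":[0,0,0],"yaw":0},{"delta_pos":[0,0,0],"yaw":0}]}}

```text
t: 5.42
position: [600.9, 102.0, 54.3]
tcp_rot: [2.22, -2.222, -0.0]
wrist_force: [-0.5, 0.4, 0.2]
opening: 17.2
finger_force: 0.0
```

```bash
python3 - <<'E'
from h import *
d=snap('top','t1.png'); print(r.get_obs()['position'])
E
```

```text
[600.91381923 101.8114045   54.2742805 ]
```

View pics/t1.png

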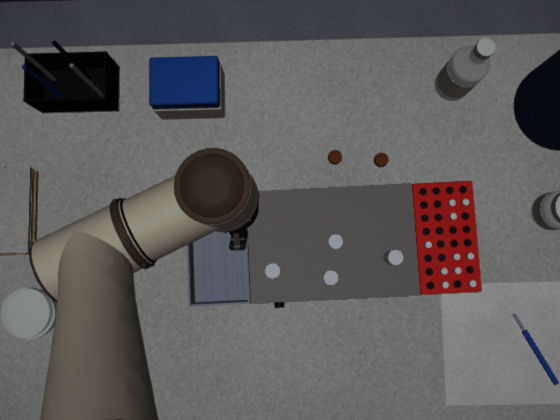

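Cap c3 is off the plate, with the tray partly hidden by the arm. The other caps and both vials are where they were. Next is c2.

Request:
{"method": "apply_moves", "body": {"targets": [{"delta_pos":[0,0,-20],"yaw":0},{"delta_pos":[0,0,-20],"yaw":0},{"delta_pos":[0,0,-20],"yaw":0},{"delta_pos":[0,0,-20],"yaw":0},{"delta_pos":[26,6,0],"yaw":0}]}}

```text
t: 5.88
position: [599.0, 78.7, 139.1]
tcp_rot: [-2.218, 2.211, -0.009]
wrist_force: [1.5, -0.5, 0.6]
opening: 17.1
finger_force: 0.0
```

Request:
{"method": "apply_moves", "body": {"targets": [{"delta_pos":[26,6,0],"yaw":0},{"delta_pos":[26,6,0],"yaw":0},{"delta_pos":[26,6,0],"yaw":0},{"delta_pos":[26,6,0],"yaw":0},{"delta_pos":[26,6,0],"yaw":0}]}}

```text
t: 6.3
position: [564.2, -55.6, 134.4]
tcp_rot: [-2.22, 2.223, 0.0]
wrist_force: [0.9, 0.2, -0.2]
opening: 17.1
finger_force: 0.0
```

Request:
{"method": "apply_moves", "body": {"targets": [{"delta_pos":[26,6,0],"yaw":0},{"delta_pos":[26,6,0],"yaw":0},{"delta_pos":[0,0,0],"yaw":0}]}}

```text
t: 6.55
position: [551.1, -109.7, 134.2]
tcp_rot: [2.214, -2.227, -0.001]
wrist_force: [0.3, 0.4, 0.4]
opening: 17.7
finger_force: 0.0
```

```bash
python3 - <<'E'
from h import *
d=snap('scene','s2.png'); print(r.get_obs()['position'])
E
```

```text
[ 551.81416601 -108.29118599  134.30502507]
```

View pics/s2.png

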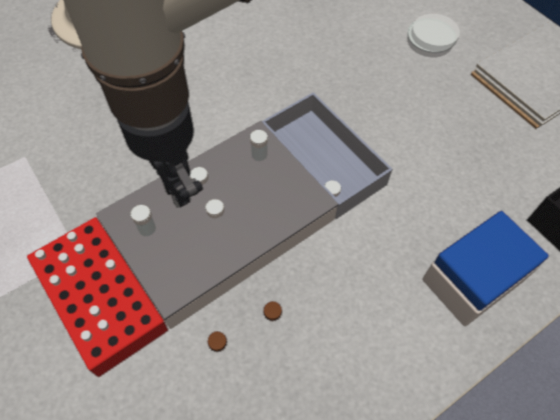

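The scene view shows cap c3 lying in the tray at (333,188). Next I push c2, drifting slightly to +x, away from the vial.

Request:
{"method": "apply_moves", "body": {"targets": [{"delta_pos":[0,0,20],"yaw":0},{"delta_pos":[0,0,20],"yaw":0},{"delta_pos":[0,0,20],"yaw":0},{"delta_pos":[0,0,16],"yaw":0},{"delta_pos":[0,0,3],"yaw":0}]}}

```text
t: 7.02
position: [550.9, -105.4, 52.4]
tcp_rot: [2.217, -2.22, -0.007]
wrist_force: [-0.6, -0.3, 0.4]
opening: 16.5
finger_force: 0.0
```

Request:
{"method": "apply_moves", "body": {"targets": [{"delta_pos":[-10,0,0],"yaw":0},{"delta_pos":[-10,0,0],"yaw":0},{"delta_pos":[-10,-1.5,0],"yaw":0},{"delta_pos":[-10,-1.5,0],"yaw":0},{"delta_pos":[-10,-1.5,0],"yaw":0}]}}

```text
t: 7.43
position: [558.2, -54.3, 56.4]
tcp_rot: [-2.22, 2.22, -0.002]
wrist_force: [0.6, -0.2, 0.3]
opening: 17.2
finger_force: 0.1
```

Request:
{"method": "apply_moves", "body": {"targets": [{"delta_pos":[-10,-1.5,0],"yaw":0},{"delta_pos":[-10,-1.5,0],"yaw":0},{"delta_pos":[-10,-1.5,0],"yaw":0},{"delta_pos":[-10,-1.5,0],"yaw":0},{"delta_pos":[-10,-1.5,0],"yaw":0}]}}

```text
t: 7.85
position: [565.0, -4.8, 55.3]
tcp_rot: [2.221, -2.222, -0.0]
wrist_force: [0.2, -0.4, 0.5]
opening: 17.1
finger_force: 0.1
```

Request:
{"method": "apply_moves", "body": {"targets": [{"delta_pos":[-10,-1.5,0],"yaw":0},{"delta_pos":[-10,-1.5,0],"yaw":0},{"delta_pos":[-10,0,0],"yaw":0},{"delta_pos":[-10,0,0],"yaw":0},{"delta_pos":[-10,0,0],"yaw":0}]}}

```text
t: 8.27
position: [567.9, 45.1, 55.2]
tcp_rot: [2.22, -2.222, -0.0]
wrist_force: [0.0, -0.4, -0.5]
opening: 17.1
finger_force: 0.1
```

Request:
{"method": "apply_moves", "body": {"targets": [{"delta_pos":[-10,0,0],"yaw":0},{"delta_pos":[-10,0,0],"yaw":0},{"delta_pos":[-10,0,0],"yaw":0},{"delta_pos":[-10,0,0],"yaw":0},{"delta_pos":[-9,0,0],"yaw":0}]}}

```text
t: 8.68
position: [568.0, 94.2, 55.3]
tcp_rot: [-2.221, 2.222, -0.0]
wrist_force: [0.7, -0.1, -0.0]
opening: 17.0
finger_force: 0.0
```

Request:
{"method": "apply_moves", "body": {"targets": [{"delta_pos":[-8,0,0],"yaw":0},{"delta_pos":[-4,0,0],"yaw":0},{"delta_pos":[0,0,0],"yaw":0},{"delta_pos":[0,0,0],"yaw":0}]}}

```text
t: 9.02
position: [567.9, 105.3, 55.2]
tcp_rot: [2.221, -2.222, -0.0]
wrist_force: [-1.2, -0.4, 0.3]
opening: 17.2
finger_force: 0.0
```

Request:
{"method": "apply_moves", "body": {"targets": [{"delta_pos":[0,0,-20],"yaw":0},{"delta_pos":[0,0,-20],"yaw":0},{"delta_pos":[0,0,-20],"yaw":0},{"delta_pos":[0,0,-20],"yaw":0},{"delta_pos":[0,0,0],"yaw":0}]}}

```text
t: 9.43
position: [570.5, 105.3, 139.8]
tcp_rot: [-2.215, 2.217, -0.006]
wrist_force: [0.2, -0.4, 0.2]
opening: 17.4
finger_force: 0.0
```

Request:
{"method": "apply_moves", "body": {"targets": [{"delta_pos":[23,13,0],"yaw":0},{"delta_pos":[23,13,0],"yaw":0},{"delta_pos":[23,13,0],"yaw":0},{"delta_pos":[23,14,0],"yaw":0},{"delta_pos":[23,14,0],"yaw":0}]}}

```text
t: 9.85
position: [499.7, -11.3, 134.9]
tcp_rot: [2.219, -2.223, -0.001]
wrist_force: [0.2, -0.4, 1.3]
opening: 17.0
finger_force: 0.0
```

Request:
{"method": "apply_moves", "body": {"targets": [{"delta_pos":[23,13,0],"yaw":0},{"delta_pos":[24,13,0],"yaw":0},{"delta_pos":[24,14,0],"yaw":0},{"delta_pos":[0,0,0],"yaw":6.5},{"delta_pos":[0,0,0],"yaw":6.5}]}}

```text
t: 10.27
position: [459.4, -82.5, 135.1]
tcp_rot: [1.944, -2.467, -0.001]
wrist_force: [1.2, 0.3, 0.6]
opening: 17.0
finger_force: 0.0
```

Request:
{"method": "apply_moves", "body": {"targets": [{"delta_pos":[0,0,0],"yaw":6.5},{"delta_pos":[0,0,0],"yaw":6.5},{"delta_pos":[0,0,0],"yaw":6.5},{"delta_pos":[0,0,0],"yaw":6.5},{"delta_pos":[0,0,0],"yaw":6}]}}

```text
t: 10.68
position: [460.3, -81.2, 135.0]
tcp_rot: [1.191, -2.906, -0.001]
wrist_force: [0.8, 0.5, -0.6]
opening: 17.0
finger_force: 0.0
```

Request:
{"method": "apply_moves", "body": {"targets": [{"delta_pos":[0,0,0],"yaw":0},{"delta_pos":[0,0,0],"yaw":0}]}}

```text
t: 10.85
position: [460.5, -81.1, 135.1]
tcp_rot: [1.204, -2.901, -0.0]
wrist_force: [0.2, -0.6, -0.0]
opening: 17.0
finger_force: 0.0
```

```bash
python3 - <<'E'
from h import *
s=r.get_obs(); print(s['position'],s['tcp_rot'])
d=r.grab_frame('scene'); w=r.grab_frame('wrist')
cv2.imwrite('pics/m3.png',cv2.resize(np.hstack([d['color'],w['color']]),(800,300),interpolation=cv2.INTER_AREA))
E
```

```text
[460.48690176 -81.11840731 135.08497172] [ 1.20364907e+00 -2.90135193e+00 -2.97556992e-04]
```

View pics/m3.png

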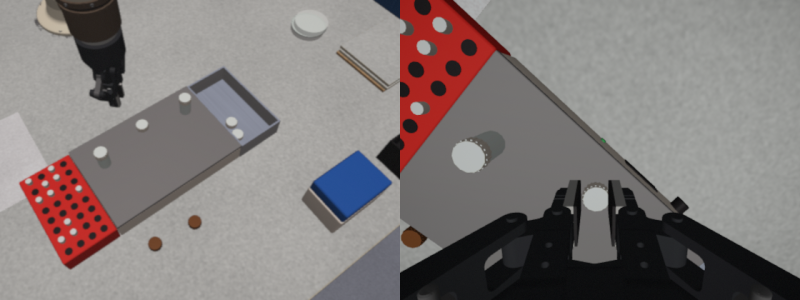

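Both c3 and c2 lie in the tray (left half, (231,121) and (238,134)) and both vials are still standing. Cap c1 is centred between the fingers (right half, (596,197)). I now descend, push at 45°, curve towards +y past the vial, and go over the edge.

Request:
{"method": "apply_moves", "body": {"targets": [{"delta_pos":[0,0,20],"yaw":0},{"delta_pos":[0,0,20],"yaw":0},{"delta_pos":[0,0,20],"yaw":0},{"delta_pos":[0,0,16],"yaw":0},{"delta_pos":[0,0,4],"yaw":0}]}}

```text
t: 11.37
position: [459.0, -81.1, 53.0]
tcp_rot: [1.2, -2.898, -0.002]
wrist_force: [0.1, -0.4, 0.7]
opening: 17.4
finger_force: 0.0
```

Request:
{"method": "apply_moves", "body": {"targets": [{"delta_pos":[-9,0,0],"yaw":0},{"delta_pos":[-9,0,0],"yaw":0},{"delta_pos":[-9,0,0],"yaw":0},{"delta_pos":[-9,0,0],"yaw":0},{"delta_pos":[-9,0,0],"yaw":0}]}}

```text
t: 11.78
position: [494.3, -47.9, 56.2]
tcp_rot: [-1.201, 2.9, -0.001]
wrist_force: [-0.8, -0.4, 0.1]
opening: 17.2
finger_force: 0.1
```

Request:
{"method": "apply_moves", "body": {"targets": [{"delta_pos":[-10,0,0],"yaw":0},{"delta_pos":[-10,0,0],"yaw":0},{"delta_pos":[-10,0,0],"yaw":0},{"delta_pos":[-10,0,0],"yaw":0},{"delta_pos":[-10,0,0],"yaw":0}]}}

```text
t: 12.2
position: [528.8, -12.9, 55.3]
tcp_rot: [1.201, -2.903, -0.0]
wrist_force: [-0.6, 0.2, 0.3]
opening: 17.0
finger_force: 0.1
```

Request:
{"method": "apply_moves", "body": {"targets": [{"delta_pos":[-10,0,0],"yaw":-5},{"delta_pos":[-10,0,0],"yaw":-5},{"delta_pos":[-10,0,0],"yaw":-5},{"delta_pos":[-10,0,0],"yaw":-5},{"delta_pos":[-10,0,0],"yaw":-5}]}}

```text
t: 12.62
position: [557.3, 27.7, 55.2]
tcp_rot: [1.806, -2.57, 0.0]
wrist_force: [-0.2, -0.6, -0.1]
opening: 16.8
finger_force: 0.1
```

```bash
python3 - <<'E'
from h import *
s=r.get_obs(); print(s['position'],s['tcp_rot'])
d=r.grab_frame('scene'); w=r.grab_frame('wrist')
cv2.imwrite('pics/m4.png',cv2.resize(np.hstack([d['color'],w['color']]),(800,300),interpolation=cv2.INTER_AREA))
E
```

```text
[557.30388412  27.69203456  55.17855609] [ 1.80608633e+00 -2.57040754e+00  7.43601164e-05]
```

View pics/m4.png

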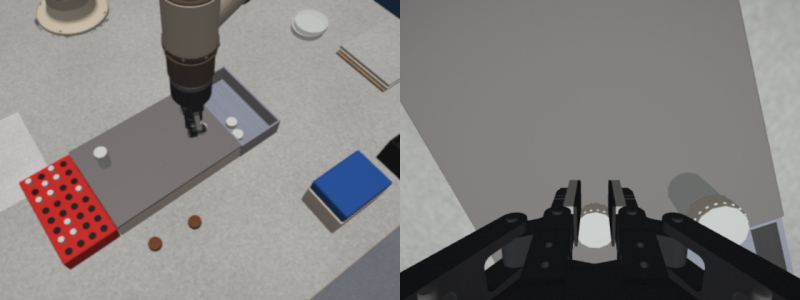

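Cap c1 is nested in the fork (wrist, (596,228)) and the vial stands clear at (722,228). I carry on over the edge, then lift and retreat.

Request:
{"method": "apply_moves", "body": {"targets": [{"delta_pos":[-8,0,0],"yaw":-4},{"delta_pos":[-10,0,0],"yaw":-4},{"delta_pos":[-10,0,0],"yaw":-2},{"delta_pos":[-10,0,0],"yaw":0},{"delta_pos":[-10,0,0],"yaw":0}]}}

```text
t: 13.13
position: [567.7, 74.2, 55.3]
tcp_rot: [2.015, -2.41, -0.0]
wrist_force: [-0.2, -0.5, -0.3]
opening: 17.0
finger_force: 0.1
```

Request:
{"method": "apply_moves", "body": {"targets": [{"delta_pos":[-10,0,0],"yaw":0},{"delta_pos":[-10,0,0],"yaw":0},{"delta_pos":[-8,0,0],"yaw":0},{"delta_pos":[-3,0,0],"yaw":0},{"delta_pos":[0,0,0],"yaw":0}]}}

```text
t: 13.55
position: [573.2, 105.0, 55.3]
tcp_rot: [-2.019, 2.407, -0.0]
wrist_force: [0.8, -0.1, 0.3]
opening: 17.0
finger_force: 0.0
```

Request:
{"method": "apply_moves", "body": {"targets": [{"delta_pos":[0,0,0],"yaw":0},{"delta_pos":[0,0,-20],"yaw":0},{"delta_pos":[0,0,-25],"yaw":0},{"delta_pos":[0,0,-25],"yaw":0},{"delta_pos":[0,0,-25],"yaw":0}]}}

```text
t: 13.97
position: [572.7, 103.4, 151.2]
tcp_rot: [2.017, -2.408, -0.0]
wrist_force: [-0.2, 0.1, -0.3]
opening: 17.2
finger_force: 0.0
```

Request:
{"method": "apply_moves", "body": {"targets": [{"delta_pos":[25,0,-10],"yaw":0},{"delta_pos":[25,0,-10],"yaw":0},{"delta_pos":[25,0,-10],"yaw":0},{"delta_pos":[25,0,-10],"yaw":0},{"delta_pos":[25,0,-10],"yaw":0}]}}

```text
t: 14.38
position: [550.4, -20.6, 200.8]
tcp_rot: [2.017, -2.408, -0.0]
wrist_force: [0.4, 0.1, -0.0]
opening: 17.1
finger_force: 0.0
```

Request:
{"method": "apply_moves", "body": {"targets": [{"delta_pos":[25,0,0],"yaw":0},{"delta_pos":[25,0,0],"yaw":0},{"delta_pos":[25,0,0],"yaw":0},{"delta_pos":[25,0,0],"yaw":0},{"delta_pos":[0,0,0],"yaw":0}]}}

```text
t: 14.8
position: [532.3, -120.9, 200.3]
tcp_rot: [2.012, -2.412, -0.001]
wrist_force: [-0.2, 0.1, 0.9]
opening: 17.0
finger_force: 0.0
```

```bash
python3 - <<'E'
from h import *
import pickle; a0,b0=pickle.load(open('d0.pkl','rb'))
s=r.get_obs(); print(s['position'],s['t'])
d=r.grab_frame('scene'); w=r.grab_frame('top')
print(cen(w,(272.5,271),105)[0],cen(w,(395.5,257.5),105)[0])
cv2.imwrite('pics/m5.png',cv2.resize(np.hstack([d['color'],w['color']]),(800,300),interpolation=cv2.INTER_AREA))
E
```

```text
[ 532.26117006 -120.91033135  200.27875867] 14.8
[270. 240.] [374.84472872 247.88089987]
```

View pics/m5.png

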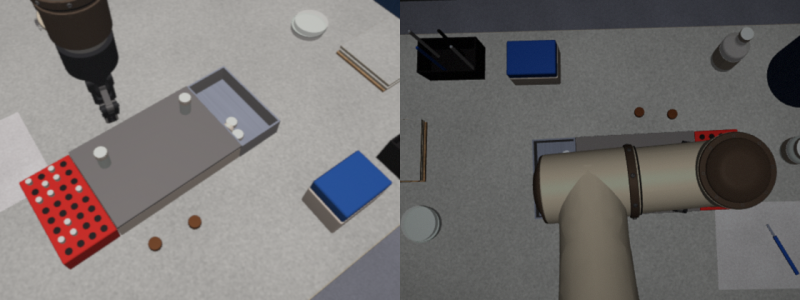

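Both vials stand unmoved in the scene view and the plate is clear of caps. The three caps are bunched in the tray near (233,127), so I take one crop to count them and check their height.

```bash
python3 - <<'E'
from h import *
d=r.grab_frame('scene')
cv2.imwrite('pics/c6.png',cv2.resize(d['color'][85:225,230:400],None,fx=4,fy=4,interpolation=cv2.INTER_CUBIC))
E
```

```text
(no output)
```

View pics/c6.png

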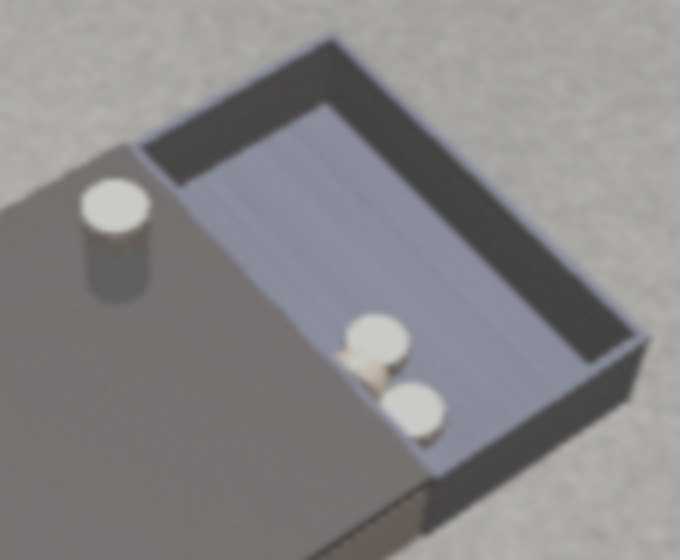

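```bash
python3 - <<'E'
from h import *
d=r.grab_frame('scene')
for p in [(360,366),(338,352),(385,380)]:
    for z in (20,35,46): print(p,z,ray(d,230+p[0]/4,85+p[1]/4,z).round(1))
for z,y in ((46,95),(46,99),(50,94)): print([(proj(d,[x,y,z])-[230,85])*4 for x in (570,590,610)])
E
```

```text
(360, 366) 20 [574.3 115.8  20. ]
(360, 366) 35 [581.7 108.6  35. ]
(360, 366) 46 [587.2 103.4  46. ]
(338, 352) 20 [563.8 112.5  20. ]
(338, 352) 35 [571.5 105.5  35. ]
(338, 352) 46 [577.1 100.3  46. ]
(385, 380) 20 [585.4 119.9  20. ]
(385, 380) 35 [592.6 112.7  35. ]
(385, 380) 46 [597.8 107.4  46. ]
[array([316.22605455, 345.94782937]), array([347.0876784 , 381.20571702]), array([378.5893051 , 417.19477644])]
[array([324.45296112, 341.17047182]), array([355.35355131, 376.32760713]), array([386.89400128, 412.21274267])]
[array([314.79493266, 341.27450668]), array([345.78692275, 376.65000379]), array([377.42467291, 412.76259727])]
```

The third cap leans inside the tray at crop (360,366), just inside the inner rim line and resting against the other two. It is below the rim. The vial's top is at (259,137), as at the start.

```bash
python3 -c "
from bench import r
print(r.job_done())"
```

```text
the job is handed in; nothing more can be done
None
```

I swept all three caps into the discard tray and handed the job in at about 15 s, with both vials standing where they were; the third cap leans on the other two below the rim, and the hand-in returned no verdict.

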